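Put the desk back in order after wiping it

TASK

The desk has just been wiped and its small things were left in a pile: take the pile apart and put each back in its place without dropping anything. The mustard clip tin goes upright in the square wooden tray, and the phone lies flat, screen up and centred on the round wireless charging pad. On the little plant stand first set the clay saucer in the middle, right way up, then the potted succulent centred in the saucer; keep the plant upright, and do not shift the alarm clock, the elephant ornament or the pen cup.

Things in the scene. Friction and masses are not known exactly. Their poses are not given: they have to be found in the camera images.
- tin: mustard-yellow closed round tin of paper clips, diameter 50 mm, height 32 mm, about 0.07 kg, loose. At the start it is the top of the pile, standing inside the saucer. Origin: centre of its underside, z up.
- saucer: terracotta plant saucer, loose, about 0.07 kg: round, outer diameter 64 mm with a straight outer wall, height 13 mm, wall 4 mm, floor 4 mm thick, so its inside is 56 mm wide. At the start it is the middle of the pile, lying on the phone. Origin: centre of its underside, z up.
- phone: phone in a blue case with a black screen facing up, 138 x 66 x 10 mm, about 0.19 kg, loose. At the start it lies flat on the desk at the bottom of the pile. Origin: centre of its underside; x along its length, y across its 66 mm width, z up.
- pot: small green rosette succulent in a terracotta pot, loose, about 0.17 kg, standing by itself on the desk at the start. Pot 50 mm tall, diameter 52 mm over most of its height, narrowing in the lowest 10 mm to a foot of 40 mm; the plant stays within the pot's width and reaches 79 mm above the pot's underside. Origin: centre of the pot's underside, z up.
- stand: low three-legged plant stand, fixed: round light-wood top of diameter 100 mm, flat upper face 45 mm above the desk, dark metal legs. Origin: on the desk, under the centre of the top, z up.
- pad: black round wireless charging pad, fixed: diameter 60 mm, flat upper face 12 mm above the desk, thin silver ring on it, a short cable at its -x side running into a flush hole in the desk. Origin: on the desk, at the pad's centre, z up.
- tray: square dark-wood tray with grey felt, open on top, fixed: 90 x 90 mm outside, 80 x 80 mm inside, walls 5 mm thick, rim 16 mm above the desk, inner floor 5 mm above the desk. Origin: on the desk, under its centre; x and y along its sides.
- clock: black twin-bell alarm clock, about 80 mm wide, 40 mm deep, 110 mm tall; to be left alone. Origin: centre of its underside.
- elephant: dark grey elephant ornament with raised trunk, about 75 mm across, 170 mm tall; to be left alone. Origin: centre of its underside.
- pencup: aluminium pen cup with four pens, diameter 72 mm, 95 mm tall, pens up to 160 mm; to be left alone. Origin: centre of its underside.
Not all that is in view belongs to the job. Of the things that look like the saucer, the smallest one is meant.

How it is judged:
By the outcome, as a careful person would: the job done as asked, in the order asked, and still so for the second after the job is handed in, with the robot touching nothing.
It also fails if it takes over 115 s, if anything falls off the work surface, if the arm or the gripper's body presses on something with over 40 N, if the wrist force passes 120 N, or if a joint passes its speed limit or range.

ROBOT

A 6-joint arm with a two-finger parallel gripper is mounted at the origin on the work surface. World frame = base frame: x ahead of the robot, y to its left, z up, the work surface at z = 0. Lengths are in m, angles in degrees, forces in N, time in s.
With the tool pointing down it reaches from about 0.325 to 0.775 m from the base axis. Payload 5.5 kg.
Tool frame: the origin (TCP) lies at the centre of the arm's flange, where the gripper is bolted on; the fingertips stand 182 mm ahead of it and the grasp point (between the pads) lies 163 mm ahead of it; z points along the fingers, y is the line along which they close (so a half turn about z gives the same grasp; the last joint's range is limited). The gripper opens to 88 mm and grips with 3 to 60 N. Pads are 20 mm wide; open, the fingers measure 115 mm over their backs; the gripper's body (75 mm by 178 mm) begins 61 mm behind the grasp point.
Start: joints at [-68.623, 5.22, 70.514, -0, 104.267, -3.249], TCP at [0.25, -0.545, 0.405] pointing down, gripper open.
Joint ranges: [-164.24, 164.24], [-49.07, 125.15], [9.68, 141.18], [-86.29, 266.29], [3.28, 154.24], [-151.56, 151.56]. Speed limits (degrees/s): [147.25, 147.25, 172.46, 180, 180, 180].

INTERFACE

Orientations are given as [roll, pitch, yaw] about the fixed x, y, z axes, in that order (R = Rz(yaw) Ry(pitch) Rx(roll)).
In Python, from station import r gives the robot as it stands. The module is installed in compiled form; this text tells all that it offers. Calls block until the motion is done:
- r.reach(position, orientation): joint-space move of the TCP to a pose.
- r.servo_line(position, rotation=None, speed=0.15): straight line of the TCP; rotation=None keeps the orientation; speed is the mean speed in m/s.
- r.move_joints(angles): joint-space move.
- r.let_go() and r.grab(squeeze=None): open the fingers fully, or close them until they stop; squeeze is the grip in N (None keeps the last).
- r.wait(seconds).
- r.inverse_kinematics(position, orientation): joint angles nearest the present ones, or None.
- r.sense(): the state.
- r.snapshot(name): name is "side" or "top" or "wrist"; returns a dict with "frame" (384x512x3 uint8, red, green, blue), "fx", "fy", "cx", "cy" (pixels), "R" (3x3) and "t" (3): a world point X has camera coordinates R X + t. Camera axes: x right, y down, z forward; pixel columns grow to the right and rows downward; lengths in m; the calibration is good to about 2 mm. A picture is of the moment at which its call begins. There is no depth.
A pose or a line that the arm cannot do raises r.IKError and nothing moves.
- r.hand_in(): hands the job in; it is judged then, once.
The state is a dict: "clock": time; "joints": joint angles; "joint_vel": joint speeds; "joint_torque": joint torques, N m; "tcp_pos": TCP position; "orientation": TCP orientation; "contact_force": force on the tool from outside, world axes, zero at the start; "torque": the same for the moment, N m; "opening": finger opening in m; "gripper_force": force on a finger pad.
Only numpy, scipy, OpenCV 4.12 (cv2) and the standard library are available. Lean on these libraries where they do the work, as an engineer would, in place of code of your own. Each camera call takes 0.05 s, during which the arm holds its last target. There are 200 camera calls.

## Working session

There is one attempt and no reset: what is moved stays moved. The work goes in short steps, each a Python script; the robot and the scene stay as the last script left them, time stands still between calls to the robot, and variables do not carry over. Pictures are saved under pics/ and viewed, at most 14 in all, crops included, and the job is handed in when it is done.

```bash
mkdir -p pics; cat > h.py <<'E'
import numpy as np, cv2
from station import r
def shot(n, save=None):
    s=r.snapshot(n)
    if save: cv2.imwrite('pics/'+save, s['frame'][:,:,::-1])
    return s
def ray(s,u,v,z):
    R=np.array(s['R']);t=np.array(s['t']).ravel()
    c=-R.T@t; d=R.T@np.array([(u-s['cx'])/s['fx'],(v-s['cy'])/s['fy'],1.])
    return c+d*(z-c[2])/d[2]
def proj(s,X):
    p=np.array(s['R'])@np.array(X,float)+np.array(s['t']).ravel()
    return np.array([s['fx']*p[0]/p[2]+s['cx'],s['fy']*p[1]/p[2]+s['cy']])
E
python3 - <<'E'
from h import *
a=shot('top');b=shot('side')
for s in(a,b): print(s['fx'],s['cx'],s['cy'],-np.array(s['R']).T@np.array(s['t']).ravel())
cv2.imwrite('pics/top0.png',cv2.resize(a['frame'][:,:,::-1],(800,600),interpolation=cv2.INTER_CUBIC))
cv2.imwrite('pics/side0.png',cv2.resize(b['frame'][:,:,::-1],(800,600),interpolation=cv2.INTER_CUBIC))
np.save('top0.npy',a,allow_pickle=True);np.save('side0.npy',b,allow_pickle=True)
print(r.sense())
E
```

```text
490.4463040836016 257.09214712612777 194.7364632829436 [0.47497148 0.01449181 1.17897808]
369.5552169892642 245.05999479461312 187.2696188015696 [ 0.51463961 -0.73501376  0.63993815]
{'clock': 0.1, 'joints': array([-6.86233977e+01,  5.25966241e+00,  7.05754065e+01,  3.14031700e-05,
        1.04267061e+02, -3.25053431e+00]), 'joint_vel': array([-0.07148916, -0.08243614, -0.10333083, -0.04045279,  0.09439319,
       -0.00737052]), 'joint_torque': array([ 3.43701358e-03, -4.47855878e+01, -4.07571709e+01,  6.99767238e-02,
        2.84272071e-02, -9.64728065e-05]), 'tcp_pos': array([ 0.25002711, -0.54548211,  0.4036064 ]), 'orientation': array([-1.79898036e+02, -5.82139748e-03,  2.46271392e+01]), 'contact_force': array([-0.22023665, -0.23757971,  0.55876244]), 'torque': array([-1.30221699e-03, -1.15868715e-02,  8.24628198e-05]), 'gripper_force': 0.0, 'opening': 0.08762095041615753}
```

View pics/top0.png

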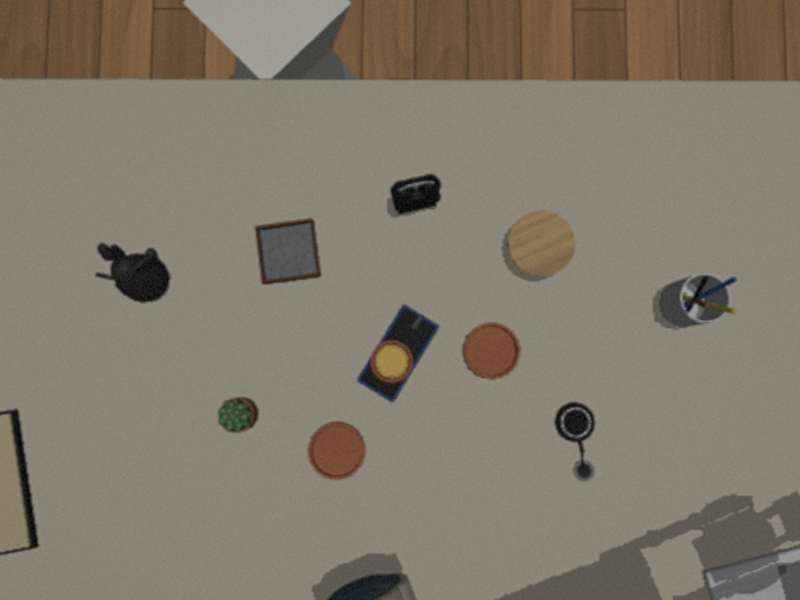

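View pics/side0.png

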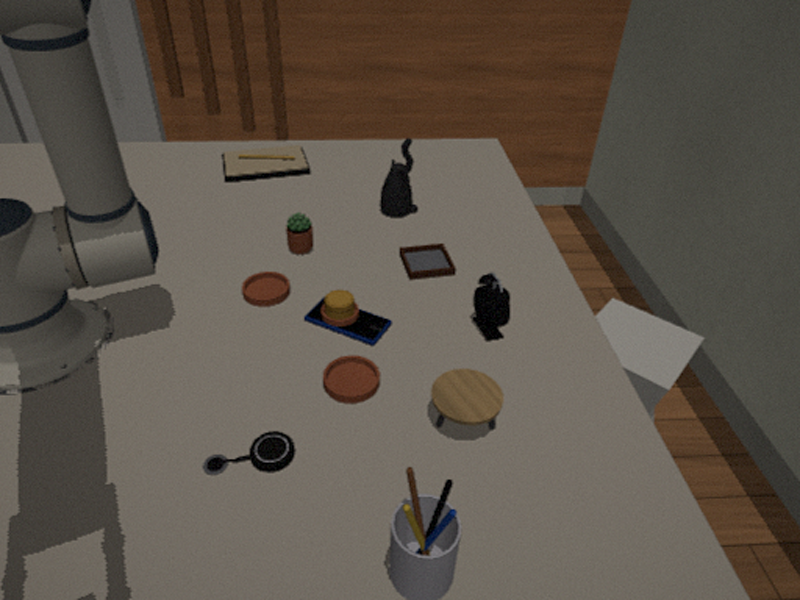

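The top view has image up = +x and left = +y. Things that could be taken for the saucer, in 800x600 top pixels: a terracotta dish at (490,350), another at (337,450), and a small one under the tin at (392,362). The smallest, under the tin, is the one meant. Phone (398,352), pot (238,415), pad (575,422), tray (288,252), stand (541,243).

```bash
cat >> h.py <<'E'
def hsv(s): return cv2.cvtColor(cv2.GaussianBlur(s['frame'],(3,3),0),cv2.COLOR_RGB2HSV)
def blob(mask,near,rad):
    m=np.zeros_like(mask);cv2.circle(m,(int(near[0]),int(near[1])),int(rad),255,-1)
    m=cv2.bitwise_and(mask,m)
    cs,_=cv2.findContours(m,cv2.RETR_EXTERNAL,cv2.CHAIN_APPROX_NONE)
    return max(cs,key=cv2.contourArea)
def plane(s,c,z): return np.array([ray(s,u,v,z)[:2] for u,v in c.reshape(-1,2)],np.float32)
def circ(P):
    A=np.c_[2*P,np.ones(len(P))];x=np.linalg.lstsq(A,(P**2).sum(1),rcond=None)[0]
    return x[0],x[1],np.sqrt(x[2]+x[0]**2+x[1]**2)
E
python3 - <<'E'
from h import *
a=np.load('top0.npy',allow_pickle=True).item();f=hsv(a);k=1.5625
for n,u,v in [('tin',392,362),('sauc',376,376),('desk',300,350),('stand',541,243),('pad',575,407),('tray',288,252),('trayrim',258,250),('phoneblue',362,380),('screen',405,330),('pot',255,415),('plant',235,415)]:
    print(n,f[int(v/k),int(u/k)])
H,S,V=cv2.split(f)
m=lambda c:(c.astype(np.uint8)*255)
def rep(n,mask,u,v,rad,z):
    P=plane(a,blob(mask,(u/k,v/k),rad/k),z)
    print(n,'circ',np.round(circ(P),4),'rect',cv2.minAreaRect(P*1000))
rep('tin',m((H>17)&(H<32)&(S>110)&(V>110)),392,362,30,.056)
rep('saucer',m(((H<32))&(S>130)),392,362,32,.03)
rep('phone',m(((H>100)&(H<140)&(S>90))|(V<70)),398,352,65,.01)
rep('phone+',m(((H>100)&(H<140)&(S>90))|(V<70)|(S>130)),398,352,65,.01)
rep('pad',m(V<75),575,422,25,.012)
rep('stand',m((S>75)&(V>100)),541,243,45,.045)
rep('tray',m((H<15)&(S>80)|(V<90)),288,252,52,.016)
rep('pot',m(((S>90))),238,415,40,.05)
b=a['frame'][190:275,130:300,::-1]
cv2.imwrite('pics/crop.png',cv2.resize(b,None,fx=4.5,fy=4.5,interpolation=cv2.INTER_CUBIC))
E
```

```text
tin [ 21 139 160]
sauc [ 10 119  71]
desk [ 21  31 139]
stand [ 18 105 139]
pad [150   4  59]
tray [75  6 90]
trayrim [14 78 92]
phoneblue [111 121  61]
screen [135  16  31]
pot [ 11 127  62]
plant [54 81 82]
tin circ [0.4929 0.0381 0.0232] rect ((492.6839599609375, 38.31957244873047), (45.56403732299805, 45.71168899536133), 0.3392444849014282)
saucer circ [0.493  0.0386 0.0287] rect ((493.11920166015625, 38.86177062988281), (54.35997009277344, 60.4773063659668), 63.67901611328125)
phone circ [0.5361 0.01   0.0334] rect ((534.2579345703125, 12.09244155883789), (60.693843841552734, 67.32783508300781), 58.79029846191406)
phone+ circ [0.5057 0.0281 0.0523] rect ((506.19781494140625, 29.229637145996094), (61.034156799316406, 133.05772399902344), 58.84666061401367)
pad circ [ 0.4028 -0.238   0.0286] rect ((403.9073791503906, -237.88192749023438), (57.98717498779297, 56.70275115966797), 53.75198745727539)
stand circ [ 0.6709 -0.1849  0.0482] rect ((670.8147583007812, -184.9793701171875), (97.20183563232422, 97.03485107421875), 44.65428924560547)
tray circ [0.6605 0.1991 0.0504] rect ((660.3639526367188, 198.9984893798828), (91.03099060058594, 89.29191589355469), 8.273530960083008)
pot circ [0.4148 0.2576 0.02  ] rect ((416.7490539550781, 247.20887756347656), (44.52311325073242, 22.66095733642578), 10.470995903015137)
```

View pics/crop.png

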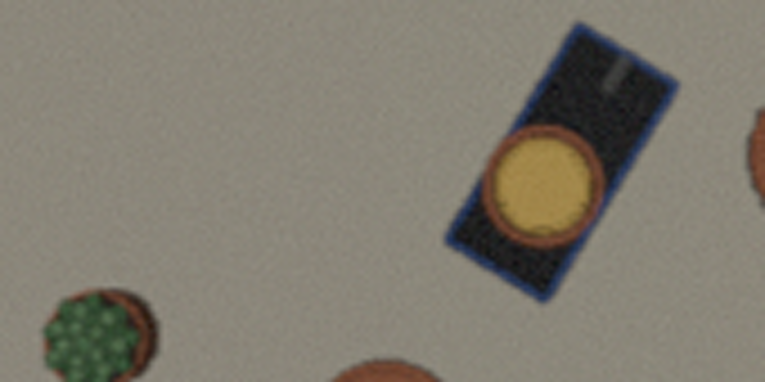

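The close crop shows the tin at crop (545,187) inside the small saucer, with the phone underneath at yaw of about -31°. That confirms the choice. Tin first.

```bash
cat >> h.py <<'E'
def over(x,y,z,yaw): r.reach([x,y,z+.182],[180,0,yaw])
def line(x,y,z,speed=.15,fix=True):   # z = fingertip height
    T=np.array([x,y,z+.182]); r.servo_line(T,speed=speed)
    if fix:
        r.wait(.15); e=T-r.sense()['tcp_pos']; r.servo_line(T+e,speed=.03); r.wait(.1)
def st(n=''):
    s=r.sense();print(n,'t',round(s['clock'],1),'tip',np.round(s['tcp_pos']-[0,0,.182],4),'op',round(s['opening'],4),'gf',round(float(s['gripper_force']),1),'F',np.round(s['contact_force'],1))
E
python3 - <<'E'
from h import *
x,y=.4928,.0385
over(x,y,.16,98.3)
shot('wrist','w_tin.png')
line(x,y,.03); st('down')
r.grab(15); st('grab')
line(x,y,.12,fix=False); st('lift')
over(.6604,.199,.12,98.3)
shot('wrist','w_tray.png')
line(.6604,.199,.023,speed=.1); st('place')
E
```

```text
down t 3.9 tip [0.4924 0.0385 0.0288] op 0.0881 gf 0.0 F [-0.  -0.5  0.4]
grab t 4.6 tip [0.4924 0.0385 0.0287] op 0.0494 gf 15.0 F [-0.2  0.  -0.1]
lift t 5.4 tip [0.4926 0.0385 0.1189] op 0.0497 gf 15.0 F [-0.6 -0.4 -0.8]
place t 8.0 tip [0.6601 0.1989 0.0218] op 0.0492 gf 15.0 F [-0.1  0.1 -1.3]
```

View pics/w_tin.png

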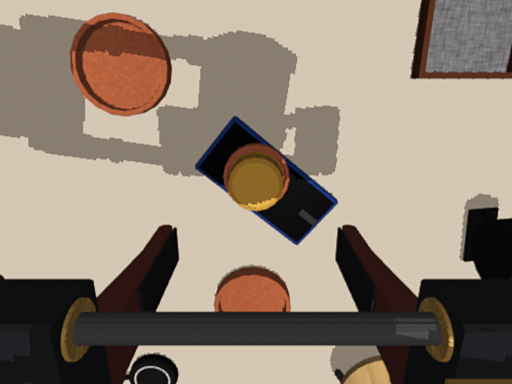

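View pics/w_tray.png

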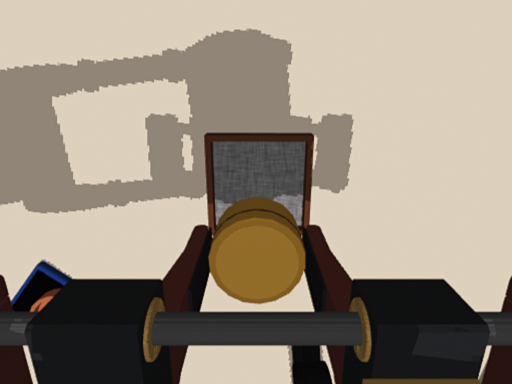

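The wrist views show the tin held squarely between the fingers at (257,255), over the tray. Its underside is about 2 mm above the felt, so I lower it, release, and then look at the saucer.

```bash
python3 - <<'E'
from h import *
line(.6606,.199,.0208,speed=.03,fix=False); r.wait(.2); st('low')
r.let_go(); st()
line(.6604,.199,.1,fix=False)
over(.49,.0385,.16,149)
r.wait(.2)
w=shot('wrist','w_s.png');np.save('w.npy',w,allow_pickle=True)
t=shot('top');f=hsv(t);H,S,V=cv2.split(f);m=lambda c:(c.astype(np.uint8)*255)
P=plane(t,blob(m((H<32)&(S>110)),proj(t,[.493,.0385,.02]),22),.023);print(circ(P))
f=hsv(w);H,S,V=cv2.split(f);p=proj(w,[.493,.0385,.023]);print(p,f[int(p[1]),int(p[0])])
P=plane(w,blob(m((H<25)&(S>120)),p,60),.023);print(circ(P),cv2.minAreaRect(P*1000))
P=plane(t,blob(m((cv2.split(hsv(t))[1]>90)),proj(t,[.66,.2,.03]),16),.037);print('tin',circ(P))
E
```

```text
low t 8.4 tip [0.6606 0.199  0.0208] op 0.0495 gf 15.0 F [-0.5 -0.1 -0.9]
 t 9.2 tip [0.6606 0.199  0.0208] op 0.0879 gf 0.0 F [ 0.3  0.9 -0.7]Traceback (most recent call last):
  File "<stdin>", line 9, in <module>
  File "h.py", line 19, in blob
    return max(cs,key=cv2.contourArea)
ValueError: max() iterable argument is empty
```

View pics/w_s.png

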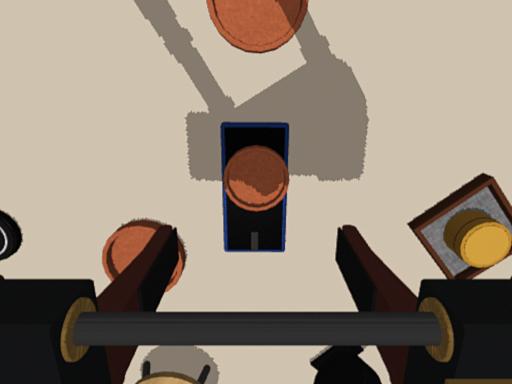

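The small saucer sits at wrist (256,178) on the phone, and the tin stands in the tray at (480,242). I measure the saucer from the wrist view.

```bash
python3 - <<'E'
from h import *
w=np.load('w.npy',allow_pickle=True).item();m=lambda c:(c.astype(np.uint8)*255)
H,S,V=cv2.split(hsv(w));print(proj(w,[.493,.0385,.023]),hsv(w)[178,256],hsv(w)[190,256])
P=plane(w,blob(m((H<25)&(S>110)),(256,178),45),.023);print(circ(P),cv2.minAreaRect(P*1000))
P=plane(w,blob(m(((H>100)&(H<130)&(S>100))|(V<50)|(S>110)),(256,187),75),.01);print('phone',cv2.minAreaRect(P*1000))
P=plane(w,blob(m((H>15)&(S>150)&(V>120)),(480,242),30),.037);print('tin',circ(P))
E
```

```text
[256.25604145 179.30679666] [  8 171 109] [  9 171 134]
(np.float64(0.49233320691128307), np.float64(0.03835865916176581), np.float64(0.03227856475135607)) ((492.7191467285156, 38.479068756103516), (61.37799835205078, 67.63436126708984), 57.29048156738281)
phone ((506.0189208984375, 29.306396484375), (65.77388000488281, 135.498291015625), 58.80049514770508)
tin (np.float64(0.6608988431676545), np.float64(0.19734286022059938), np.float64(0.024041876006759357))
```

```bash
python3 - <<'E'
from h import *
x,y=.4925,.0385
line(x,y,.03,fix=False); line(x,y,.0155,speed=.05); st('down')
r.grab(12); st('grab')
z=r.sense()['tcp_pos'][2]-.182
line(x,y,.05,speed=.06,fix=False); line(x,y,.14,fix=False); st('lift')
over(.671,-.185,.14,90)
line(.671,-.185,z+.035+.006,speed=.1); st('near')
s=shot('side');cv2.imwrite('pics/s_s.png',cv2.resize(s['frame'][130:320,180:400,::-1],None,fx=3,fy=3))
print(z)
E
```

```text
down t 13.1 tip [0.4924 0.0385 0.0154] op 0.0878 gf 0.0 F [-0.5  0.  -0.2]
grab t 13.6 tip [0.4924 0.0385 0.0153] op 0.0644 gf 12.0 F [0.9 0.6 0.9]
lift t 15.1 tip [0.4924 0.0385 0.1388] op 0.0647 gf 12.0 F [ 0.3  0.6 -0.6]
near t 17.7 tip [ 0.6708 -0.1849  0.055 ] op 0.0648 gf 12.0 F [ 0.6 -0.3 -1.4]
0.015293331783924086
```

View pics/s_s.png

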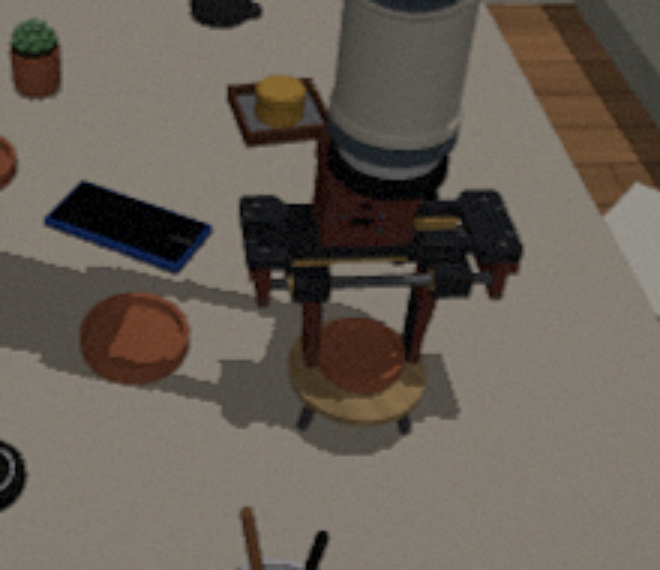

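The saucer is held level at crop (362,355), just above the stand top, and the tin stands upright in the tray at (280,100). Lowering now.

```bash
python3 - <<'E'
from h import *
for z in (.053,.0515,.0505,.0498):
    line(.671,-.185,z,speed=.03,fix=False); r.wait(.1); st('z'); 
    if r.sense()['contact_force'][2]>3: break
r.let_go(); st('rel')
line(.671,-.185,.15,fix=False)
over(.415,.253,.18,110); r.wait(.2)
w=shot('wrist','w_pot.png');np.save('w.npy',w,allow_pickle=True)
t=shot('top');np.save('t.npy',t,allow_pickle=True);m=lambda c:(c.astype(np.uint8)*255)
H,S,V=cv2.split(hsv(t))
P=plane(t,blob(m((H<14)&(S>110)),proj(t,[.671,-.185,.05]),18),.058);print('saucer',circ(P))
P=plane(t,blob(m((S>75)&(V>60)),proj(t,[.671,-.185,.05]),30),.045);print('stand',circ(P))
E
```

```text
z t 18.1 tip [ 0.671  -0.185   0.0529] op 0.0644 gf 12.0 F [ 0.1  0.7 -0.9]
z t 18.4 tip [ 0.671  -0.185   0.0515] op 0.0646 gf 12.0 F [ 0.8 -0.6 -1.6]
z t 18.8 tip [ 0.671  -0.185   0.0505] op 0.0643 gf 12.0 F [-0.1  0.4 -0.8]
z t 19.1 tip [ 0.671  -0.185   0.0503] op 0.0639 gf 12.0 F [-2.5  1.   2.9]
rel t 19.7 tip [ 0.671  -0.185   0.0497] op 0.0879 gf 0.0 F [-0.  -0.1 -0.7]
saucer (np.float64(0.6714061956445246), np.float64(-0.18299391138097879), np.float64(0.030720129489665647))
stand (np.float64(0.6709585977706799), np.float64(-0.18477167696827257), np.float64(0.04813916688567101))
```

View pics/w_pot.png

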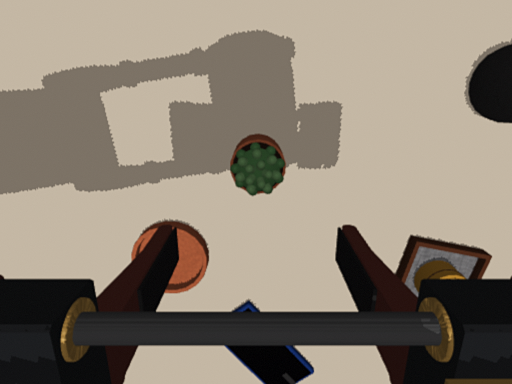

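The pot is at wrist (258,165), with its rim top edge at (258,137). I locate it by triangulating the green rosette and fitting the pot rim.

```bash
python3 - <<'E'
from h import *
w=np.load('w.npy',allow_pickle=True).item();t0=np.load('top0.npy',allow_pickle=True).item();t1=np.load('t.npy',allow_pickle=True).item()
m=lambda c:(c.astype(np.uint8)*255)
def cen(c): M=cv2.moments(c);return M['m10']/M['m00'],M['m01']/M['m00']
H,S,V=cv2.split(hsv(w));gw=blob(m((H>38)&(H<90)&(S>60)),(258,168),40)
H0,S0,V0=cv2.split(hsv(t0));gt=blob(m((H0>38)&(H0<90)&(S0>40)),(238/1.5625,415/1.5625),25)
a,b=cen(gw),cen(gt);print(a,b,cv2.contourArea(gw),cv2.contourArea(gt))
Pm=lambda s:np.diag([1,1,1.])@np.array([[s['fx'],0,s['cx']],[0,s['fy'],s['cy']],[0,0,1]])@np.c_[s['R'],np.array(s['t']).ravel()]
X=cv2.triangulatePoints(Pm(w),Pm(t0),np.array(a).reshape(2,1),np.array(b).reshape(2,1));print('tri',(X[:3]/X[3]).ravel())
for z in(.055,.065,.075):print(z,ray(w,*a,z)[:2],ray(t0,*b,z)[:2])
# rim: hull of terracotta+green+dark soil
allm=m(((H<15)&(S>110))|((H>38)&(H<90)&(S>60)));c=blob(allm,(258,165),45)
top=c.reshape(-1,2);print('bbox',cv2.boundingRect(c))
P=plane(w,top[top[:,1]<150],.05);print('rim far arc',circ(P),len(P))
for z in(0,.05):print(z,[np.round(proj(w,[.417+dx,.252+dy,z]),1) for dx,dy in((0,0),(.026,0),(0,.026))])
print('cam',-np.array(w['R']).T@np.array(w['t']).ravel())
E
```

```text
(257.453000923361, 168.5275161588181) (149.55889724310777, 265.4868421052632) 1805.0 266.0
tri [0.41315895 0.26535731 0.05889877]
0.055 [0.41330632 0.26437207] [0.41302777 0.26625849]
0.065 [0.41243065 0.26674708] [0.41357888 0.26401853]
0.075 [0.41155498 0.26912209] [0.41413    0.26177857]
bbox (231, 134, 54, 61)
rim far arc (np.float64(0.41022389235454637), np.float64(0.27288320559133183), np.float64(0.021265935520497322)) 50
0 [array([256.7, 167.6]), array([279.1, 175.5]), array([265.1, 145.2])]
0.05 [array([256.6, 180.6]), array([282.5, 189.6]), array([266.3, 154.9])]
cam [0.38819563 0.33247792 0.34176069]
```

```bash
python3 - <<'E'
from h import *
x,y=.413,.265
r.reach([x,y,.16+.182],[180,0,110])
line(x,y,.06); st('pre')
s=shot('side');cv2.imwrite('pics/s_p.png',cv2.resize(s['frame'][60:220,120:320,::-1],None,fx=3.5,fy=3.5))
line(x,y,.0165,speed=.08); st('down')
r.grab(15); r.wait(.1); st('grab')
line(x,y,.04,speed=.05,fix=False); st('lift')
w=shot('wrist','w_p2.png')
E
```

```text
pre t 24.2 tip [0.4126 0.2648 0.0586] op 0.0879 gf 0.0 F [-0.   0.7  0. ]
down t 25.5 tip [0.4128 0.2649 0.0159] op 0.0879 gf 0.0 F [ 0.3  0.3 -0.7]
grab t 26.2 tip [0.4127 0.2649 0.0158] op 0.0514 gf 15.0 F [-0.7  0.6  0.6]
lift t 26.9 tip [0.413  0.265  0.0401] op 0.0509 gf 15.0 F [-0.5  0.7 -2.2]
```

View pics/w_p2.png

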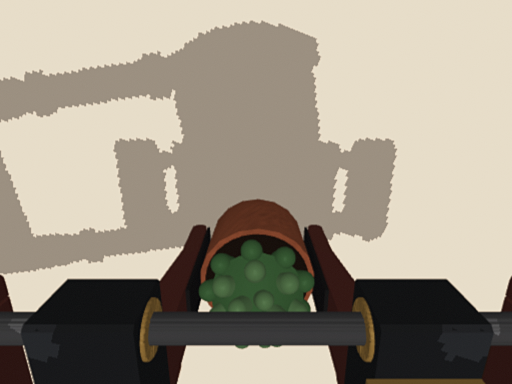

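```bash
python3 - <<'E'
from h import *
st('hold')
w=shot('wrist'); zr=r.sense()['tcp_pos'][2]-.182-.0158+.05
c=np.array([.413,.265])
H,S,V=cv2.split(hsv(w)); print(hsv(w)[222:240:2,257].tolist())
ax=np.array([np.cos(np.radians(110)),np.sin(np.radians(110))])
for v in (229,231,233): 
    p=ray(w,257,v,zr)[:2]-c; print(v,'along tool x',p@ax,'perp',p@[ax[1],-ax[0]])
t=np.load('t.npy',allow_pickle=True).item()
f=t['frame'];p=proj(t,[.671,-.185,.058]).astype(int)
side=shot('side')
cr=lambda s,p,n:cv2.resize(s['frame'][p[1]-n:p[1]+n,p[0]-n:p[0]+n,::-1],(390,390),interpolation=cv2.INTER_CUBIC)
q=proj(side,[.671,-.185,.05]).astype(int)
cv2.imwrite('pics/cmp.png',np.hstack([cr(t,p,32),cr(side,q,40)])); print(p,q)
E
```

```text
hold t 26.9 tip [0.4129 0.265  0.0398] op 0.0515 gf 15.0 F [ 0.2 -0.5 -1. ]
[[8, 170, 87], [8, 169, 86], [8, 169, 86], [9, 170, 99], [9, 170, 123], [9, 169, 122], [9, 166, 66], [11, 134, 21], [10, 133, 23]]
229 along tool x 0.025184910177964977 perp 0.0014678836087711634
231 along tool x 0.024240208451412296 perp 0.0014683882684922624
233 along tool x 0.023291632418868995 perp 0.001468894997867844
[347 154] [298 249]
```

View pics/cmp.png

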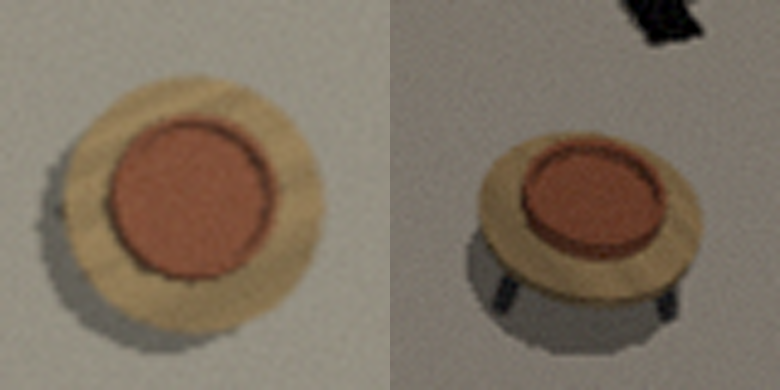

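The saucer lies centred on the stand within about 2 mm, right way up: top crop (193,198), stand (195,204). Now I place the pot.

```bash
python3 - <<'E'
from h import *
line(.413,.265,.17,fix=False)
X,Y=.671,-.183
over(X,Y,.17,110); line(X,Y,.073,speed=.1); st('near')
for z in np.arange(.070,.0625,-.001):
    line(X,Y,z,speed=.03,fix=False); r.wait(.1)
    if r.sense()['contact_force'][2]>1.5: break
st('low')
r.let_go(); st('rel')
line(X,Y,.17,speed=.12,fix=False)
over(.55,.05,.17,59); r.wait(.2)
w=shot('wrist');np.save('w.npy',w,allow_pickle=True)
t=shot('top');np.save('t.npy',t,allow_pickle=True);side=shot('side')
cr=lambda s,p,n:cv2.resize(s['frame'][p[1]-n:p[1]+n,p[0]-n:p[0]+n,::-1],(390,390),interpolation=cv2.INTER_CUBIC)
p=proj(t,[.671,-.185,.058]).astype(int);q=proj(side,[.671,-.185,.06]).astype(int)
cv2.imwrite('pics/cmp2.png',np.hstack([cr(t,p,32),cr(side,q,40)])); print(p,q)
cv2.imwrite('pics/w_ph.png',w['frame'][:,:,::-1])
E
```

```text
near t 31.5 tip [ 0.6708 -0.1829  0.0718] op 0.0515 gf 15.0 F [ 0.2  0.1 -1.4]
low t 34.0 tip [ 0.671  -0.183   0.0648] op 0.0514 gf 15.0 F [-3.7  0.3  4. ]
rel t 34.7 tip [ 0.671 -0.183  0.064] op 0.0879 gf 0.0 F [-0.7  0.   0.7]
[347 154] [299 245]
```

View pics/cmp2.png

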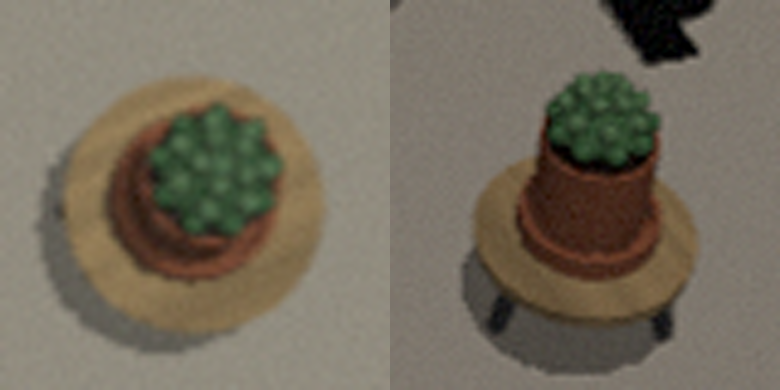

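View pics/w_ph.png

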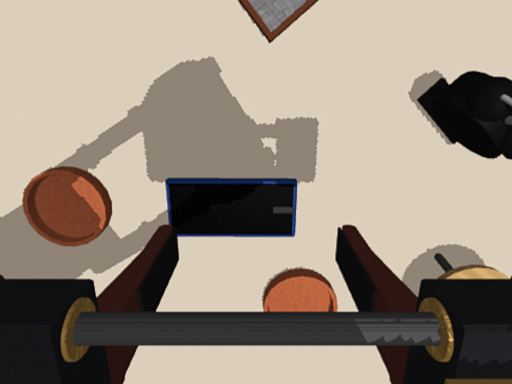

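The pot stands upright in the saucer, concentric in both crops, and the phone at wrist (231,207) is clear. Next I check the numbers and grasp the phone.

```bash
python3 - <<'E'
from h import *
w=np.load('w.npy',allow_pickle=True).item();t=np.load('t.npy',allow_pickle=True).item();t0=np.load('top0.npy',allow_pickle=True).item()
m=lambda c:(c.astype(np.uint8)*255)
H,S,V=cv2.split(hsv(t));p=proj(t,[.671,-.184,.115])
c=blob(m((H>38)&(H<90)&(S>40)),p,20);M=cv2.moments(c);print('plant',ray(t,M['m10']/M['m00'],M['m01']/M['m00'],.108))
for s in (t0,t):
    V=hsv(s)[:,:,2];k=cv2.getStructuringElement(cv2.MORPH_ELLIPSE,(9,9))
    mm=m(V<85);mm=cv2.morphologyEx(cv2.morphologyEx(mm,cv2.MORPH_CLOSE,k),cv2.MORPH_OPEN,k)
    P=plane(s,blob(mm,proj(s,[.403,-.238,.012]),20),.012);print('pad',circ(P),cv2.minAreaRect(P*1000))
H,S,V=cv2.split(hsv(w))
mm=m(((H>100)&(H<130)&(S>100))|(V<45));P=plane(w,blob(mm,(231,207),75),.01);R=cv2.minAreaRect(P*1000);print('phone',R)
H,S,V=cv2.split(hsv(t));mm=m(((H>100)&(H<140)&(S>90))|(V<70));P=plane(t,blob(mm,proj(t,[.506,.029,.01]),42),.01);print('phone top',cv2.minAreaRect(P*1000))
E
```

```text
plant [ 0.67202925 -0.18153767  0.108     ]
pad (np.float64(0.40362262833741436), np.float64(-0.23783435261496005), np.float64(0.02856543704823572)) ((402.50799560546875, -236.74960327148438), (56.39714431762695, 58.313785552978516), 89.07999420166016)
pad (np.float64(0.4036480160417059), np.float64(-0.23766411953492894), np.float64(0.028428299294903245)) ((404.0243225097656, -237.66664123535156), (57.63432693481445, 56.40522003173828), 71.91663360595703)
phone ((496.6510314941406, 18.60961151123047), (93.14356231689453, 142.54750061035156), 58.977169036865234)
phone top ((485.946533203125, 60.595890045166016), (100.56210327148438, 136.5100860595703), 2.6247947216033936)
```

```bash
python3 - <<'E'
from h import *
w=np.load('w.npy',allow_pickle=True).item();m=lambda c:(c.astype(np.uint8)*255)
H,S,V=cv2.split(hsv(w));mm=m((H>105)&(H<130)&(S>120)&(V>40));mm[:,:150]=0;mm[:,315:]=0;mm[:165]=0;mm[250:]=0
pts=cv2.findNonZero(mm);print(cv2.boundingRect(pts))
P=plane(w,pts,.01);R=cv2.minAreaRect(P*1000);print(R)
x,y=.506,.0293
print(np.round([ray(w,u,v,.01)[:2] for u,v in((168,183),(297,183),(295,237),(169,236))],4))
over(x,y,.13,148.8); line(x,y,.03,fix=False); line(x,y,.004,speed=.05); st('down')
r.grab(25); r.wait(.1); st('grab')
z=r.sense()['tcp_pos'][2]-.182
line(x,y,.03,speed=.05,fix=False); st('lift')
line(x,y,.1,fix=False); np.save('z.npy',z); st()
w=shot('wrist','w_hold.png')
s=shot('side');q=proj(s,[.506,.03,.1]).astype(int)
cv2.imwrite('pics/s_hold.png',cv2.resize(s['frame'][q[1]-60:q[1]+60,q[0]-75:q[0]+75,::-1],None,fx=4,fy=4,interpolation=cv2.INTER_CUBIC))
E
```

```text
(166, 179, 130, 57)
((507.334228515625, 29.42823028564453), (63.58943557739258, 135.05845642089844), 58.977169036865234)
[[ 0.4658  0.0865]
 [ 0.5803  0.0176]
 [ 0.5486 -0.0353]
 [ 0.4312  0.0367]]
down t 40.6 tip [0.5059 0.0293 0.0037] op 0.0876 gf 0.0 F [-0.   0.5 -1.1]
grab t 41.2 tip [0.5058 0.0292 0.0036] op 0.0656 gf 25.0 F [-1.4 -1.6  0.3]
lift t 41.9 tip [0.506  0.0293 0.03  ] op 0.0658 gf 25.0 F [ 0.3 -0.2 -2. ]
 t 42.5 tip [0.5058 0.0293 0.0991] op 0.0657 gf 25.0 F [-0.4  0.6 -2.6]
```

View pics/s_hold.png

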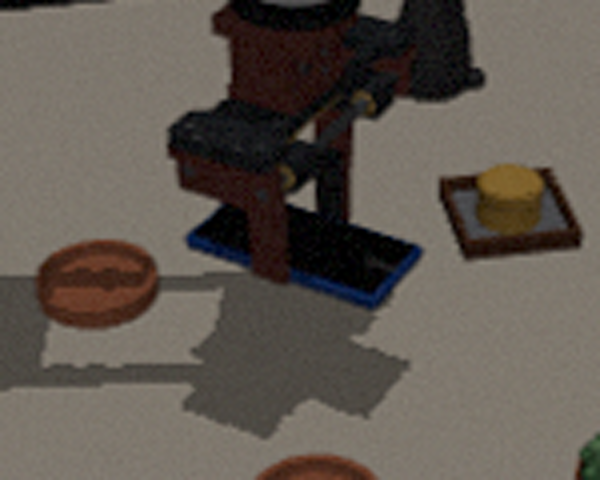

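The phone is held level at crop (305,252). Moving it to the pad.

```bash
python3 - <<'E'
from h import *
z=float(np.load('z.npy'));X,Y=.4035,-.2378
over(X,Y,.1,148.8); line(X,Y,z+.012+.006,speed=.1); st('near')
for d in np.arange(.004,-.0025,-.001):
    line(X,Y,z+.012+d,speed=.03,fix=False); r.wait(.1)
    if r.sense()['contact_force'][2]>1: break
st('low'); r.let_go(); r.wait(.1); st('rel')
line(X,Y,.12,speed=.12,fix=False)
over(.45,.12,.25,90); r.wait(.3)
t=shot('top');s=shot('side');m=lambda c:(c.astype(np.uint8)*255)
H,S,V=cv2.split(hsv(t));P=plane(t,blob(m(((H>100)&(H<140)&(S>90))|(V<70)),proj(t,[X,Y,.022]),36),.022);print('phone',cv2.minAreaRect(P*1000))
a=t['frame'][:,:,::-1][100:340,90:490];b=s['frame'][:,:,::-1][90:330,100:400]
cv2.imwrite('pics/end.png',np.hstack([cv2.resize(a,(450,270)),cv2.resize(b,(340,270))]))
st()
E
```

```text
near t 45.1 tip [ 0.4032 -0.2376  0.0207] op 0.0659 gf 25.0 F [-0.3  0.6 -2.3]
low t 47.2 tip [ 0.4035 -0.2378  0.0156] op 0.0657 gf 25.0 F [-2.3  1.8  5.4]
rel t 47.9 tip [ 0.4035 -0.2378  0.0145] op 0.0881 gf 0.0 F [-0.1 -0.4  0.3]
phone ((405.1557922363281, -235.51644897460938), (64.36186218261719, 133.55096435546875), 58.77986145019531)
 t 50.9 tip [0.4501 0.1198 0.25  ] op 0.088 gf 0.0 F [-0.1 -0.3  0.9]
```

View pics/end.png

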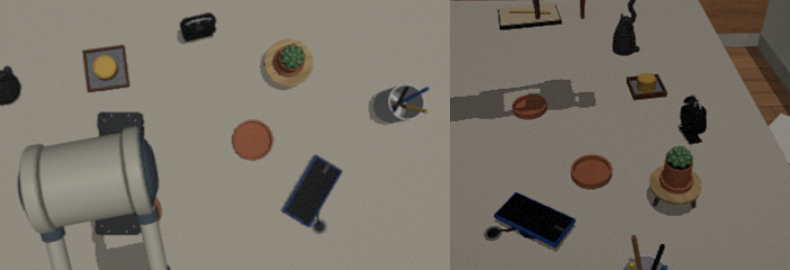

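The final picture shows the phone flat on the pad at (312,190), about 2.5 mm off centre by measurement. The tin is upright in the tray at (105,67), and the plant stands in the saucer on the stand at (290,60). The clock, elephant and pen cup have not been shifted.

```bash
python3 -c "
from station import r
print(r.hand_in())"
```

```text
the job is handed in; nothing more can be done
None
```

The job is handed in, about 51 s in on the robot clock: tin upright in the tray, phone screen up on the pad (about 2.7 mm off centre), saucer on the stand (about 2 mm off centre) with the plant upright in it, and the clock, elephant and pen cup untouched.

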